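# Return the titration glassware to its stations

### The job

The last shift left the four pieces of glassware on each other's stations. Put each back in the middle of its own, upright: the titration vessel on the magnetic stirrer, the low weighing bottle on the balance pan, the amber bottle on the drip tray and the conical flask on the cork pad. Only one piece fits on a station at a time, so use the empty white tile to set one aside; set each down gently and do not tip any over.

Things in the scene. Friction and masses are not known exactly. Their poses are not given: they have to be found in the camera images.
- bottle: Small round amber glass bottle with a white screw cap. Body 44 mm diameter and straight up to 64 mm, then a shoulder, cap 28 mm diameter; 92 mm tall overall, about 120 g. Origin: centre of its underside, z up.
- vessel: Titration vessel: straight upright cylinder 54 mm in diameter, clear glass below, white lid as wide as the glass on top (lid from 52 to 66 mm height), with two short port stubs (one black, one white, each 14 mm diameter) standing side by side on the lid up to 80 mm; about 140 g. Closed. Origin: centre of its underside, z up.
- weigher: Low weighing bottle: the shortest of the four, straight clear-glass cylinder 48 mm in diameter with a white lid of the same width (top face at 38 mm) and one small central knob 14 mm wide, up to 51 mm; about 60 g. Origin: centre of its underside, z up.
- flask: Conical clear-glass flask: foot 68 mm in diameter, tapering to a straight neck 26 mm in diameter that runs from 60 mm up, with a dark rubber stopper of the same 26 mm width, 110 mm tall overall; about 110 g. Take it by the neck. Origin: centre of its underside, z up.
- stirrer: Magnetic stirrer, fixed to the bench: white square body 100 x 100 mm with a white round plate 92 mm across, top 20 mm above the bench, and on the robot's side a 27 mm deep lower grey control strip with one black round button, 18 mm high at most. Origin: under the centre of the round plate, at bench height, z up; x points away from the control strip. Home of the titration vessel.
- balance: Compact balance, fixed to the bench: grey body with a square bright steel pan 86 x 86 mm, pan 20 mm above the bench; on the robot's side a 31 mm deep lower strip with a display, 16 mm high. Origin: under the centre of the pan, at bench height, z up; x points away from the display. Home of the weighing bottle.
- drip_tray: Drip tray, fixed to the bench: bright aluminium square block 100 x 100 mm with seven thin black slots across its flat top, 20 mm above the bench. Origin: under its centre, at bench height, z up. Home of the amber bottle.
- cork_pad: Round cork pad, fixed to the bench: 104 mm in diameter, flat top 20 mm above the bench. Origin: under its centre, at bench height, z up. Home of the conical flask.
- tile: Plain white square ceramic tile, fixed to the bench: 100 x 100 mm, 8 mm thick, empty at the start: the free spot for setting a thing aside. Origin: under its centre, at bench height, z up.
Things that resemble listed ones, but are neither listed nor needed, are in the scene too. Leave any pink look-alike of the bottle alone. What is shaped like the balance but green is not meant.

How it is judged:
By the outcome, as a careful person would: the job done as asked, in the order asked, and still so for the second after the job is handed in, with the robot touching nothing.
It also fails if it takes over 128 s, if anything falls off the work surface, if the arm or the gripper's body presses on something with over 40 N, if the wrist force passes 120 N, or if a joint passes its speed limit or range.

### The arm

A 6-joint arm with a two-finger parallel gripper is mounted at the origin on the work surface. World frame = base frame: x ahead of the robot, y to its left, z up, the work surface at z = 0. Lengths are in m, angles in rad, forces in N, time in s.
With the tool pointing down it reaches from about 0.35 to 0.975 m from the base axis. Payload 4.9 kg.
Tool frame: the origin (TCP) lies between the finger pads; the fingertips stand 8 mm ahead of it and the grasp point (between the pads) lies 11 mm behind it; z points along the fingers, y is the line along which they close (so a half turn about z gives the same grasp; the last joint's range is limited). The gripper opens to 85 mm and grips with 20 to 120 N. Pads are 22 mm wide; open, the fingers measure 114 mm over their backs; the gripper's body (76 mm by 85 mm) begins 54 mm behind the grasp point. The pads swing forward as they close: fully open they stand 13 mm farther back than shut.
Start: joints at [-1.349, 0.053, 1.613, -0, 1.476, -0.119], TCP at [0.209, -0.589, 0.239] pointing down, gripper open.
Joint ranges: [-3.01, 3.01], [-1.01, 2.22], [0.06, 2.58], [-1.02, 4.17], [0.09, 2.62], [-3.14, 3.14]. Speed limits (rad/s): [2.57, 2.57, 3.14, 3.14, 3.14, 3.14].

### API

Orientations are given as a unit quaternion [x, y, z, w].
In Python, from bench import r gives the robot as it stands. The module is installed in compiled form; this text tells all that it offers. Calls block until the motion is done:
- r.move_to(position, orientation): joint-space move of the TCP to a pose.
- r.move_l(position, attitude=None, vel=0.15, until_force=None): straight line of the TCP; attitude=None keeps the orientation; vel is the mean speed in m/s. With until_force (N) it stops when the force on the tool has changed by that much, and returns True; else False.
- r.set_joints(angles): joint-space move.
- r.open() and r.gripper_close(grip_force=None): open the fingers fully, or close them until they stop; grip_force is the grip in N (None keeps the last).
- r.dwell(seconds).
- r.ik(position, orientation): joint angles nearest the present ones, or None.
- r.grab_frame(name): name is "side" or "top" or "wrist"; returns a dict with "pixels" (384x512x3 uint8, red, green, blue), "mtx" (3x3 intrinsics, pixels), "origin" and "orientation" of the camera in the world; the wrist camera has in their place "T_tool_cam" (4x4, takes a point from camera to tool coordinates, whose origin is the TCP and whose axes are the flange's). Camera axes: x right, y up, looking along -z (the intrinsics and any distortion apply to the point x, -y, -z); pixel columns grow to the right and rows downward; lengths in m; the calibration is good to about 2 mm. A picture is of the moment at which its call begins: read the wrist's pose just before it. There is no depth.
A pose or a line that the arm cannot do raises r.IKError and nothing moves.
- r.sign_off(): hands the job in; it is judged then, once.
Readings, each from a call of its own:
- r.get_clock(): time.
- r.get_q(): joint angles.
- r.get_qd(): joint speeds.
- r.get_effort(): joint torques, N m.
- r.get_position(): TCP position.
- r.get_eef_rot(): TCP orientation.
- r.get_contact_force(): force on the tool from outside, world axes, zero at the start.
- r.get_ft_torque(): the same for the moment, N m.
- r.get_grip_width(): finger opening in m.
- r.get_gripper_force(): force on a finger pad.
Only numpy, scipy, OpenCV 4.12 (cv2) and the standard library are available. Lean on these libraries where they do the work, as an engineer would, in place of code of your own. Each camera call takes 0.05 s, during which the arm holds its last target. There are 200 camera calls.

## Working session

There is one attempt and no reset: what is moved stays moved. The work goes in short steps, each a Python script; the robot and the scene stay as the last script left them, time stands still between calls to the robot, and variables do not carry over. Pictures are saved under pics/ and viewed, at most 14 in all, crops included, and the job is handed in when it is done.

```bash
mkdir -p pics; ls
python3 - <<'E'
from bench import r
import cv2
for n in("top","side"):
    f=r.grab_frame(n); cv2.imwrite(f"pics/{n}0.png",cv2.resize(f["pixels"][:,:,::-1],(800,600)))
    print(n,f["mtx"],f["origin"],f["orientation"],[k for k in f])
print(r.get_clock(),r.get_eef_rot())
E
```

```text
pics
top [[381.98815487   0.         256.89685417]
 [  0.         381.98815487 197.45619951]
 [  0.           0.           1.        ]] [ 0.33725021 -0.03322285  0.89741853] [-0.06545626  0.04844652  0.71278865 -0.69663531] ['pixels', 'mtx', 'origin', 'orientation']
side [[360.98115512   0.         255.61420848]
 [  0.         360.98115512 196.77325586]
 [  0.           0.           1.        ]] [ 0.37627923 -0.57890839  0.71581603] [ 0.33696762 -0.0244217  -0.06975229  0.93861122] ['pixels', 'mtx', 'origin', 'orientation']
0.1 [ 9.85516881e-01  1.69574599e-01 -6.96142384e-05 -9.63426246e-04]
```

View pics/top0.png

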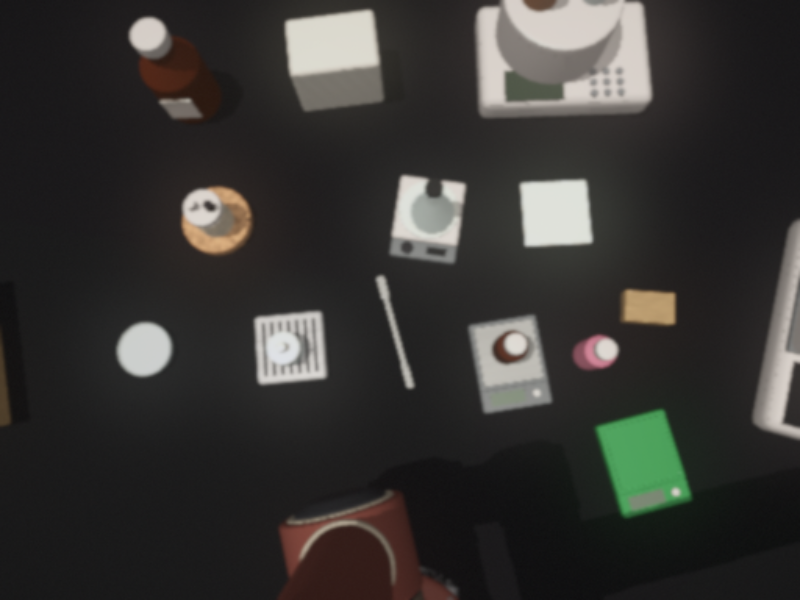

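View pics/side0.png

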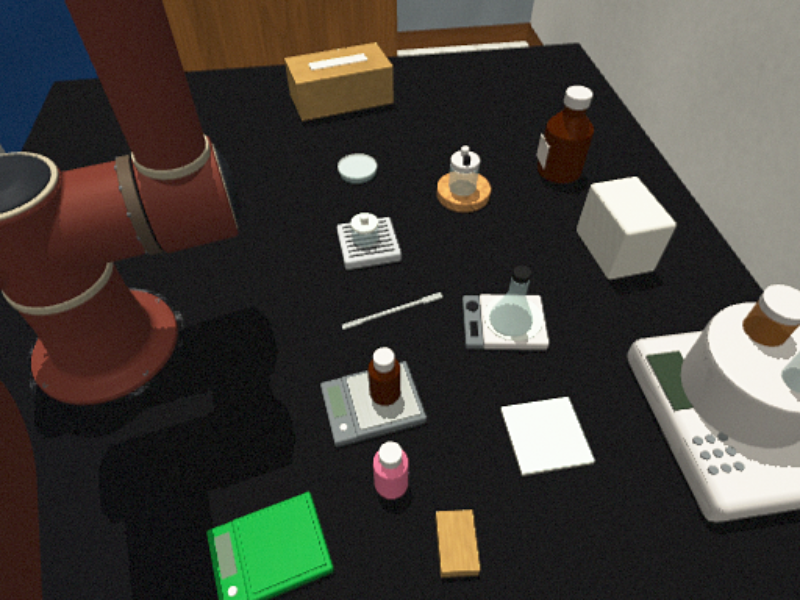

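The top view shows, in 800x600 pixels: vessel on cork (217,220), weigher on drip tray (290,348), flask on stirrer (430,210), bottle on balance (510,347), tile empty at (556,213), and the pink look-alike at (595,352) close to the balance. The side view agrees. So there are two swaps.

```bash
cat > h.py <<'E'
from bench import r
import cv2, numpy as np
from scipy.spatial.transform import Rotation as R
def cam(n):
    if n=="wrist":
        p=np.array(r.get_position());q=r.get_eef_rot()
        f=r.grab_frame(n);T=np.eye(4);T[:3,:3]=R.from_quat(q).as_matrix();T[:3,3]=p
        T=T@np.array(f["T_tool_cam"])
        return f["pixels"],np.array(f["mtx"]),T[:3,3],T[:3,:3]
    f=r.grab_frame(n)
    return f["pixels"],np.array(f["mtx"]),np.array(f["origin"]),R.from_quat(f["orientation"]).as_matrix()
def pt(c,uv,z):
    _,K,o,M=c
    uv=np.atleast_2d(np.asarray(uv,float))
    d=np.c_[(uv[:,0]-K[0,2])/K[0,0],-(uv[:,1]-K[1,2])/K[1,1],-np.ones(len(uv))]@M.T
    return o+d*((z-o[2])/d[:,2])[:,None]
def px(c,P):
    _,K,o,M=c
    v=(np.atleast_2d(P)-o)@M
    return np.c_[K[0,2]-K[0,0]*v[:,0]/v[:,2],K[1,2]+K[1,1]*v[:,1]/v[:,2]]
def blobs(mask,amin=100):
    cs,_=cv2.findContours(mask.astype(np.uint8),cv2.RETR_EXTERNAL,cv2.CHAIN_APPROX_NONE)
    return [c for c in cs if cv2.contourArea(c)>amin]
E
python3 - <<'E'
from h import *
np.set_printoptions(precision=4,suppress=True)
for n in("top","side"):
    c=cam(n);g=c[0].max(2)
    print(n)
    for b in blobs(g>90,300):
        if cv2.contourArea(b)>6000: continue
        w=pt(c,b[:,0],.02)[:,:2]
        (x,y),s,a=cv2.minAreaRect((w*1000).astype(np.float32))
        uv=px(c,[x/1000,y/1000,.02])[0]*800/512
        print(uv.round(),"xy",round(x,1),round(y,1),"size",np.round(s,1),"ang",round(a,1))
E
```

```text
top
[338. 548.] xy 142.3 83.1 size [111.  151.7] ang 8.0
[643. 462.] xy 252.1 -350.7 size [129.7 102.4] ang 13.3
[595. 351.] xy 410.1 -295.2 size [48.7 66.3] ang 5.1
[143. 348.] xy 429.9 372.8 size [83.2 79.4] ang 88.7
[509. 363.] xy 396.2 -169.3 size [130.3 100.5] ang 8.0
[290. 347.] xy 427.1 153.4 size [103.6 104.6] ang 4.4
[648. 306.] xy 474.4 -377.8 size [77.8 49.7] ang 84.4
[394. 330.] xy 447.6 -1.7 size [174.9  16. ] ang 13.7
[776. 324.] xy 443.9 -560.3 size [ 63.3 321.3] ang 82.8
[215. 219.] xy 626.7 269.9 size [108.5 107.1] ang 1.2
[555. 212.] xy 622.8 -250.3 size [105.8 105.6] ang 1.4
[427. 218.] xy 619.7 -55.7 size [105. 130.] ang 80.4
[150.  36.] xy 939.7 387.1 size [76.3 59.9] ang 43.4
[333.  59.] xy 888.7 87.5 size [163.5 149.4] ang 5.8
side
[457. 541.] xy 474.5 -378.3 size [74.6 45.7] ang 84.3
[268. 549.] xy 251.9 -354.1 size [128.8  99.8] ang 13.5
[390. 468.] xy 408.9 -276.1 size [76.4 45.1] ang 81.5
[546. 433.] xy 623.1 -258.3 size [100.7 101.5] ang 1.2
[112. 383.] xy 29.3 -90.5 size [83.8 36.6] ang 15.8
[371. 399.] xy 396.2 -171.9 size [129.3  99. ] ang 8.2
[151. 308.] xy 66.5 47.3 size [ 41.5 120.3] ang 42.6
[503. 313.] xy 621.1 -46.6 size [136.7 126.7] ang 80.0
[367. 237.] xy 426.6 158.1 size [100.  134.9] ang 4.1
[623. 222.] xy 893.7 127.1 size [185.7 239.3] ang 5.6
[ 97. 191.] xy -73.8 363.0 size [136.2 202.2] ang 12.7
[356. 166.] xy 427.1 366.6 size [88.3 82.8] ang 49.9
[463. 176.] xy 634.2 304.5 size [204.4 100.4] ang 79.1
[178. 170.] xy 73.4 407.9 size [163.4 219. ] ang 14.5
[188.  30.] xy 39.2 1028.9 size [ 81.7 443.2] ang 13.2
```

```bash
cat >> h.py <<'E'
def Q(yaw): return (R.from_euler('z',yaw)*R.from_euler('x',np.pi)).as_quat()
def save(c,name,extra=()):
    im=np.ascontiguousarray(c[0][:,:,::-1]);cv2.imwrite("pics/"+name,im)
E
python3 - <<'E'
from h import *
np.set_printoptions(precision=4,suppress=True)
print(np.array(r.grab_frame("wrist")["T_tool_cam"]))
for n,(x,y) in dict(stir=(.62,-.055),bal=(.4,-.17),tray=(.427,.153),cork=(.627,.27),tile=(.623,-.25)).items():
    for yaw in (-np.pi/2,0,np.pi/2):
        q=r.ik([x,y,.25],Q(yaw)); print(n,round(yaw,2),None if q is None else np.array(q))
E
```

```text
[[ 0.0003  0.9568  0.2907  0.0751]
 [ 1.     -0.0002 -0.0004  0.0006]
 [-0.0003  0.2907 -0.9568 -0.1333]
 [ 0.      0.      0.      1.    ]]
stir -1.57 [-0.208   0.0406  1.6075 -0.      1.4934  2.9336]
stir 0 [-0.208   0.0406  1.6075 -0.      1.4934  1.3628]
stir 1.57 [-0.208   0.0406  1.6075  0.      1.4934 -0.208 ]
bal -1.57 [-0.5734 -0.4371  2.0196 -0.      1.5591  2.5682]
bal 0 [-0.5734 -0.4371  2.0196 -0.      1.5591  0.9974]
bal 1.57 [-0.5734 -0.4371  2.0196  0.      1.5591 -0.5734]
tray -1.57 [ 0.1797 -0.3838  1.9812  0.      1.5442 -2.9619]
tray 0 [ 0.1797 -0.3838  1.9812 -0.      1.5442  1.7505]
tray 1.57 [ 0.1797 -0.3838  1.9812 -0.      1.5442  0.1797]
cork -1.57 [ 0.2977  0.1802  1.4571  0.      1.5043 -2.8439]
cork 0 [ 0.2977  0.1802  1.4571 -0.      1.5043  1.8685]
cork 1.57 [ 0.2977  0.1802  1.4571 -0.      1.5043  0.2977]
tile -1.57 [-0.4924  0.154   1.4864 -0.      1.5012  2.6492]
tile 0 [-0.4924  0.154   1.4864 -0.      1.5012  1.0784]
tile 1.57 [-0.4924  0.154   1.4864  0.      1.5012 -0.4924]
```

Run:
```python
from h import *
import pickle
C={}
for n,(x,y) in dict(tile=(.623,-.22),bal=(.4,-.16),stir=(.62,-.03),tray=(.427,.17),cork=(.627,.29)).items():
    r.move_to([x,y,.27],Q(np.pi/2)); C[n]=cam("wrist")
pickle.dump(C,open("looks.pkl","wb"))
cv2.imwrite("pics/w0.png",np.vstack([np.hstack([cv2.resize(C[a][0],(400,300)),cv2.resize(C[b][0],(400,300))]) for a,b in(("stir","bal"),("tray","cork"))])[:,:,::-1])
print(r.get_clock())
```

```text
6.4167
```

View pics/w0.png

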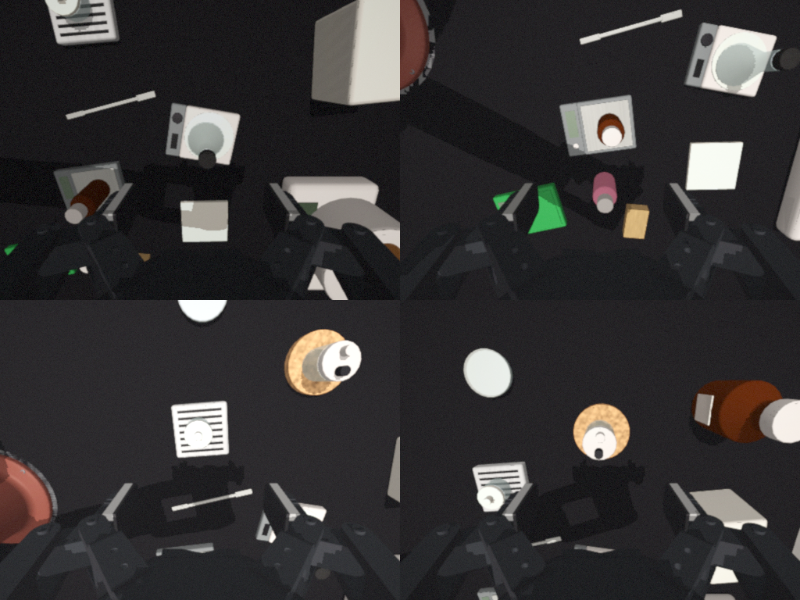

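Run:
```python
from h import *
import pickle
C=pickle.load(open("looks.pkl","rb"))
S=dict(stir=(.62,-.055,.05),bal=(.4,-.175,.06),tray=(.427,.153,.03),cork=(.627,.27,.05))
t=[]
for n,P in S.items():
    u,v=px(C[n],P)[0].astype(int); x0,y0=u-50,v-37
    print(n,x0,y0); t.append(cv2.resize(C[n][0][y0:y0+75,x0:x0+100],(400,300),interpolation=cv2.INTER_CUBIC))
cv2.imwrite("pics/w1.png",np.vstack([np.hstack(t[:2]),np.hstack(t[2:])])[:,:,::-1])
```

```text
stir 206 143
bal 205 137
tray 205 133
cork 206 139
```

View pics/w1.png

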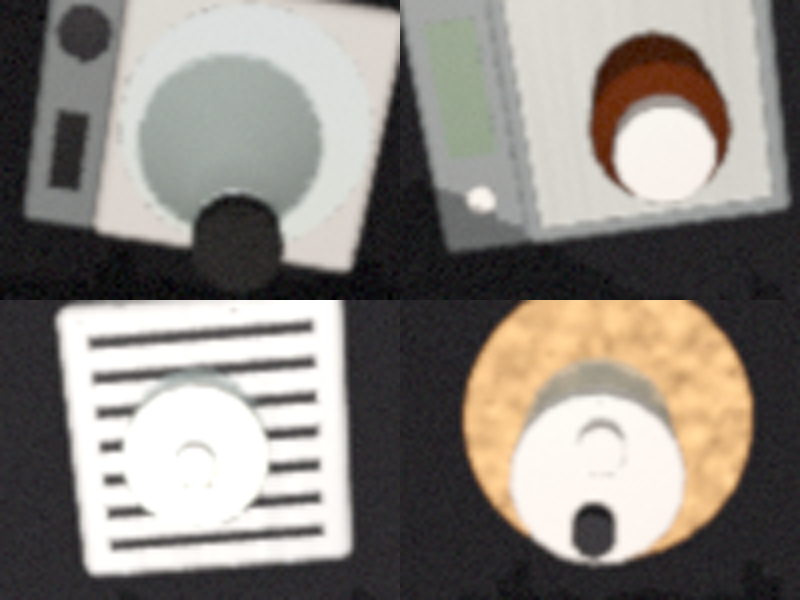

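Run:
```python
from h import *
import pickle
C=pickle.load(open("looks.pkl","rb"))
O=dict(stir=(206,143),bal=(205,137),tray=(205,133),cork=(206,139))
def P(n,u,v,z): 
    x0,y0=O[n]; return (1000*pt(C[n],[x0+(u+.5)/4-.5,y0+(v+.5)/4-.5],z)[0,:2]).round(1)
def D(n,u0,u1,v,z): return round(np.linalg.norm(P(n,u0,v,z)-P(n,u1,v,z)),1)
print("stopper",P("stir",238,243,.13),D("stir",193,284,243,.13),"foot",P("stir",230,145,.02),D("stir",138,322,145,.02),"plate",P("stir",246,129,.02),D("stir",120,372,129,.02))
print("cap",P("bal",265,154,.112),D("bal",214,317,154,.112))
print("wlid",P("tray",196,154,.058),D("tray",123,270,154,.058),"knob",P("tray",197,165,.071))
print("vlid",P("cork",197,178,.086),D("cork",110,285,178,.086))
S=dict(tile=(.623,-.255,.008),stir=(.62,-.055,.02),bal=(.4,-.17,.02),tray=(.427,.153,.02),cork=(.627,.27,.02))
for n,p in S.items():
    c=C[n];u=tuple(map(float,px(c,p)[0]))
    im=c[0].max(2); m=im>100 if n!="cork" else (c[0][:,:,0]>130)
    for b in blobs(m,500):
        if cv2.pointPolygonTest(cv2.convexHull(b),u,False)<0: continue
        w=(pt(c,b[:,0],p[2])[:,:2]*1000).astype(np.float32)
        rc=cv2.minAreaRect(w);print(n,np.round(rc[0],1),np.round(rc[1],1),round(rc[2],1),"circ",cv2.minEnclosingCircle(w))
# direct corners
print("bal corners",P("bal",388,208,.02),P("bal",48,250,.016),"pan bottom corners",P("bal",138,228,.02),P("bal",372,196,.02))
t=cam("top");s=cam("side")
def tri(c1,u1,c2,u2):
    a,b=[(c[2],pt(c,np.array(u)*.64,0)[0]-c[2]) for c,u in((c1,u1),(c2,u2))]
    A=np.c_[a[1],-b[1]];k=np.linalg.lstsq(A,b[0]-a[0],rcond=None)[0]
    return ((a[0]+k[0]*a[1])*1000).round(1),((b[0]+k[1]*b[1])*1000).round(1)
print("cap tri",tri(t,(516,343),s,(383,355)),"stopper",tri(t,(434,186),s,(521,271)))
```

```text
stopper [629.6 -58.4] 24.2 foot [629.9 -61.5] 66.9 plate [635.6 -55.5] 91.2
cap [ 417.2 -162.2] 28.4
wlid [424.7 159.2] 47.8 knob [425.2 158.9]
vlid [625.5 271.1] 52.9
tile [ 628.5 -251. ] [101.1 101.8] 1.1 circ ((628.7116088867188, -250.65585327148438), 69.91989135742188)
stir [623.  -52.3] [100. 124.] 80.5 circ ((622.7825927734375, -52.61024475097656), 76.80487823486328)
bal [ 398.2 -167. ] [128.5  98.1] 7.9 circ ((398.3152160644531, -166.67385864257812), 78.92640686035156)
tray [428.8 156.8] [100.5 101.4] 4.2 circ ((428.9179992675781, 156.3701629638672), 68.55096435546875)
cork [628.8 271.7] [104.7 102.6] 90.0 circ ((628.147705078125, 271.6400146484375), 53.33879089355469)
bal corners [ 467.9 -206.7] [ 341.4 -224.4] pan bottom corners [ 375.7 -214.4] [ 461.8 -202.1]
cap tri (array([ 415.3, -164.8,  115.2]), array([ 415.9, -164.8,  115.2])) stopper (array([627. , -63.2, 133.3]), array([626.3, -63.2, 133. ]))
```

Measured sizes match the spec (stopper 24, foot 67, plate 91, cap 28, lids 48 and 53, tile 101, tray 101, cork 104 mm), and triangulated heights are right to about 3 mm. In the enlarged tiles, the stopper is at (238,243), the cap at (665,154), the weigher lid at (196,454) and the vessel lid at (597,478). I'll start with the flask.

```bash
cat >> h.py <<'E'
Y=Q(np.pi/2)
ST=dict(stir=(.636,-.055,.02),bal=(.4134,-.1652,.02),tray=(.4288,.1565,.02),cork=(.6285,.2715,.02),tile=(.6285,-.251,.008))
H=dict(flask=.080,vessel=.040,bottle=.046,weigher=.027)  # grasp height
W=dict(flask=.026,vessel=.054,bottle=.044,weigher=.048)
ZT=.26
def pick(o,x,y,zs):
    z=zs+H[o]-.011
    p=r.get_position()
    r.move_to([x,y,ZT],Y)
    r.move_l([x,y,z+.015],vel=.15)
    if r.move_l([x,y,z],vel=.05,until_force=6): print("unexpected contact",r.get_position())
    r.gripper_close(grip_force=30)
    w=r.get_grip_width();print(o,"width",round(w,4),"t",r.get_clock())
    assert abs(w-W[o])<.006,w
    r.move_l([x,y,ZT],vel=.15)
    print("lifted width",round(r.get_grip_width(),4))
def place(o,x,y,zs,dz=0):
    z=zs+H[o]-.011+dz
    r.move_l([x,y,ZT],vel=.25)
    r.move_l([x,y,z+.012],vel=.15); r.dwell(.2)
    hit=r.move_l([x,y,z-.004],vel=.02,until_force=3)
    print("set",hit,"z err mm",(r.get_position()[2]-z)*1000)
    r.open(); r.move_l([x,y,ZT],vel=.15); print("t",r.get_clock())
E
python3 - <<'E'
from h import *
pick("flask",.629,-.0605,.02)
f=cam("wrist"); save(f,"held.png")
place("flask",*ST["tile"])
E
```

```text
flask width 0.0251 t 10.05
lifted width 0.025
set True z err mm 0.07545288121792171
t 16.375
```

Run:
```python
from h import *
import pickle
L={}
L["tile"]=cam("wrist")
pick("vessel",.6255,.271,.02)
place("vessel",*ST["stir"])
L["stir"]=cam("wrist")
pickle.dump(L,open("l2.pkl","wb"))
t=[]
for n,h in(("tile",.06),("stir",.05)):
    c=L[n];x,y,_=ST[n];u,v=px(c,[x,y-.01,h])[0].astype(int);x0,y0=u-50,v-50;print(n,x0,y0)
    t.append(cv2.resize(c[0][y0:y0+100,x0:x0+100],(400,400),interpolation=cv2.INTER_CUBIC))
cv2.imwrite("pics/w2.png",np.hstack(t)[:,:,::-1])
```

```text
vessel width 0.0538 t 20.625
lifted width 0.054
set True z err mm 0.4847318358400035
t 27.8917
tile 207 124
stir 207 121
```

View pics/w2.png

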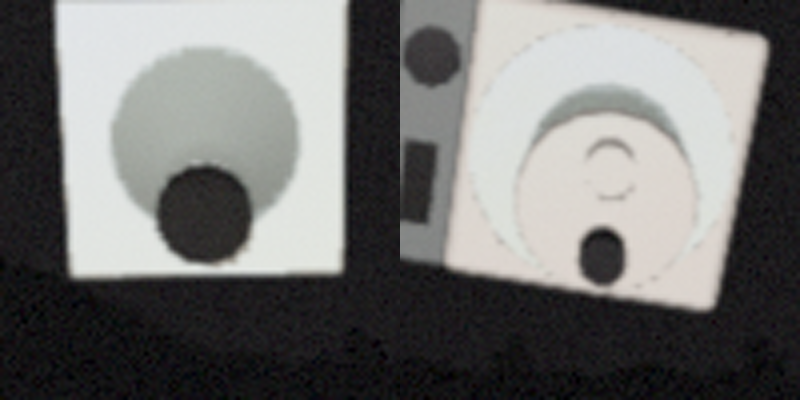

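Run:
```python
from h import *
import pickle
L=pickle.load(open("l2.pkl","rb"));O=dict(tile=(207,124),stir=(207,121))
def P(n,u,v,z):
    x0,y0=O[n]; return (1000*pt(L[n],[x0+(u+.5)/4-.5,y0+(v+.5)/4-.5],z)[0,:2]).round(1)
print("vlid",P("stir",206.5,199,.086),"plate",P("stir",202.5,153,.02))
print("stopper",P("tile",204,214,.118),"foot",P("tile",205,140,.008))
```

```text
vlid [637.2 -54.2] plate [635.9 -53.8]
stopper [ 629.1 -249.3] foot [ 629.3 -251.2]
```

The first image shows the flask on the tile, with its stopper at (204,214). The second shows the vessel centred on the stirrer plate, with its lid at (606,199). Both are within 2 mm of target, so I'll continue.

Run:
```python
from h import *
import pickle
L={}
pick("flask",.629,-.251,.008); place("flask",*ST["cork"]); L["cork"]=cam("wrist")
pick("bottle",.417,-.163,.02); place("bottle",*ST["tile"])
pick("weigher",.425,.159,.02); place("weigher",*ST["bal"]); L["bal"]=cam("wrist")
pick("bottle",*ST["tile"]); place("bottle",*ST["tray"]); L["tray"]=cam("wrist")
pickle.dump(L,open("l3.pkl","wb"))
t=[]
for n,h in(("cork",.06),("bal",.04),("tray",.05)):
    c=L[n];x,y,_=ST[n];u,v=px(c,[x,y-.01,h])[0].astype(int);x0,y0=u-50,v-50;print(n,x0,y0)
    t.append(cv2.resize(c[0][y0:y0+100,x0:x0+100],(266,266),interpolation=cv2.INTER_CUBIC))
cv2.imwrite("pics/w3.png",np.hstack(t)[:,:,::-1])
cv2.imwrite("pics/side3.png",cam("side")[0][:,:,::-1])
```

```text
flask width 0.0248 t 31.0333
lifted width 0.0252
set True z err mm 0.009783475645105955
t 38.5667
bottle width 0.0434 t 42.7083
lifted width 0.0434
set True z err mm 0.46806873692802065
t 49.6917
weigher width 0.0471 t 53.8
lifted width 0.0468
set True z err mm 0.4202847708814836
t 61.3583
bottle width 0.043 t 64.75
lifted width 0.0433
set True z err mm 0.45014894430472213
t 72.55
cork 207 123
bal 206 120
tray 207 121
```

View pics/w3.png

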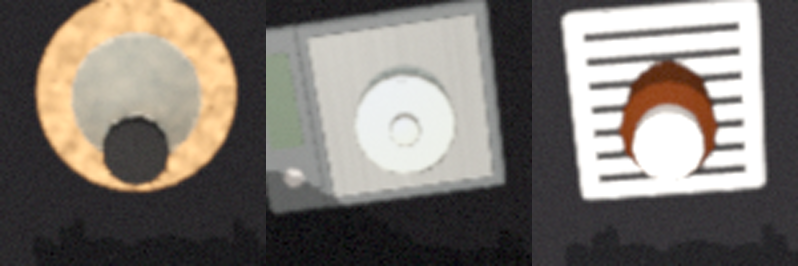

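View pics/side3.png

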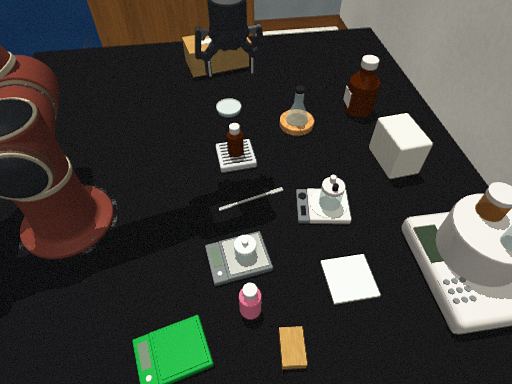

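Run:
```python
from h import *
import pickle
L=pickle.load(open("l3.pkl","rb"));O=dict(cork=(207,123,0),bal=(206,120,266),tray=(207,121,532))
def P(n,u,v,z):
    x0,y0,o=O[n]; return (1000*pt(L[n],[x0+(u-o+.5)/2.66-.5,y0+(v+.5)/2.66-.5],z)[0,:2]).round(1)
print("foot",P("cork",136.5,97,.02),"stopper",P("cork",136,151,.13),"cork",P("cork",137,91,.02),ST["cork"])
print("wlid",P("bal",405,124,.058),"pan",np.mean([P("bal",*p,.02) for p in((308,37),(478,14),(494,178),(335,202))],0),ST["bal"])
print("cap",P("tray",668,144,.112),ST["tray"], "tray", np.mean([P("tray",*p,.02) for p in((562,15),(757,1),(765,187),(583,199))],0))
```

```text
foot [629.2 271.4] stopper [629.1 272.9] cork [629.5 274.6] (0.6285, 0.2715, 0.02)
wlid [ 414.7 -165.6] pan [ 414.1  -166.95] (0.4134, -0.1652, 0.02)
cap [429.7 158.1] (0.4288, 0.1565, 0.02) tray [429.   155.75]
```

Run:
```python
from h import *
print(r.sign_off(), r.get_clock())
```

```text
the job is handed in; nothing more can be done
the job is handed in; nothing more can be done
```

All four pieces stand upright on their own stations, each measured within about 3 mm of the middle, and the job was handed in at about 73 s on the robot's clock; the sign-off gave no verdict.

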